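# Unlock and hold back a belt tensioner

### The job

The belt-drive unit of the strap feeder needs a new belt. Pull the black lock block straight up off its rail, past the spring catches, and set it down (do not drop it) in the empty aluminium tray; then push the tensioner arm's idler roller back past the ratchet click to the end of its travel and keep holding it there, so that a colleague can slip the belt on. The arm springs back if let go, so finish while still holding it back, and leave everything else on the bench where it is.

Things in the scene. Friction and masses are not known exactly. Their poses are not given: they have to be found in the camera images.
- unit: Fixed belt-drive unit: grey plate 305 x 200 x 12 mm, x -120 to 185, y -100 to 100 mm in its frame (z up). Origin: on the bench under the lock block. A rail 8 mm wide, 15 mm high runs along x from -60 to 40 mm. White housing 57 mm high at x 135 to 180; two pulleys 57 mm high at (60,-70) and (-95,-60) mm; all else but block and idler is below 65 mm.
- block: Black plastic lock block astride the rail, barring the arm. Origin: centre of its underside, on the plate (12 mm above the bench); axes as the unit's. Saddle 24 (x) by 22 (y) by 45 mm high, lips at the foot 32 mm over y. Sprung brass roller catches overlap both lips: 5 to 12 N straight up frees it within 8 mm; clear of the rail after 16 mm. 60 to 130 g.
- block_grip (a point): Point in the block's upright grip, 80 mm above its underside; axes as the block's. The grip is 18 mm (x) by 16 mm (y), from 45 to 95 mm above the underside; there is room for fingers from above on its two x sides.
- tray: Empty shallow aluminium tray, fixed to the bench, 150 mm (x) by 130 mm (y), walls 30 mm high and 4 mm thick, floor 4 mm thick. Origin: centre of its underside, on the bench. It stands on the left or the right of the unit; on the other side is a white box of the same size, full of small parts
- tensioner (a joint): Tensioner arm angle, rad: 0 at rest, 0.8 at its end stop, growing anticlockwise from above. Sprung towards 0: at the roller about 4 N at rest, rising to 12 to 14 N at 0.35 to 0.5 where the ratchet pawl climbs a tooth (top at 0.5), falling to about 9 N as the pawl drops off it by 0.69 (the click), then 11 to 13 N at the stop. The pawl does not hold it. The lock block stops it at about 0.2.
- pivot (a point): Axis of the tensioner arm (vertical), on the top of the base plate at (75, 10) mm of the unit's frame, 12 mm above the bench
- idler_top (a point): Centre of the top of the idler roller on the arm's free end: rigid upright aluminium cylinder 28 mm across, 42 to 82 mm above the bench, 120 mm from the pivot, in direction 160 degrees + joint angle from the unit's +x (about z). Push it on its +y side or pinch it from above. The arm below is a bar 22 mm wide, 32 to 42 mm above the bench.
- cone_a: Yellow thread cone, 68 mm wide at its foot, 118 mm tall, standing on the bench. Leave alone. Origin: centre of its underside
- cone_b: Black thread cone, 68 mm wide at its foot, 118 mm tall, standing on the bench. Leave alone. Origin: centre of its underside
- bottle: Pink drinking bottle, 72 mm wide, 190 mm tall. Leave alone. Origin: centre of its underside
- driver: Screwdriver lying on the bench. Leave alone. Origin: its lying middle
- ring_a: Flat steel ring, 38 mm across, 6 mm high, on the bench. Leave alone. Origin: centre of its underside
- ring_b: Flat steel ring, 32 mm across, 5 mm high, lying on the unit's base plate near its +y edge. Leave alone. Origin: centre of its underside
- roller_spare: Spare idler roller, a loose plain aluminium cylinder 28 mm across and 40 mm tall, standing on the base plate near its (-x, +y) corner; NOT the one on the arm. Leave alone. Origin: centre of its underside
Not all that is in view belongs to the job. Several things have the shape of the block; the one meant has the colours described above.

How it is judged:
On the way, in this order (a step that is already met when the one before it is completed fails the run):
1. the lock block is lifted clear of the rail in the gripper (z of block in the frame of unit above 0.045 m and contact force between the fingers and block above 0.3 N), for 0.1 s.
2. the lock block rests in the tray, let go (x of block in the frame of tray between -0.07 and 0.07 m and y of block in the frame of tray between -0.06 and 0.06 m and z of block in the frame of tray below 0.03 m and contact force between the fingers and block below 0.05 N and linear speed of block below 0.03 m/s), for 0.2 s.
3. the tensioner arm is pushed back past the click (value of joint tensioner above 0.67 rad and contact force between the fingers and tensioner above 1 N), for 0.2 s.
At the end, for the whole second after the job is handed in: The robot's fingers hold the tensioner arm back, still, past the click (joint above 0.67 of 0.8 rad, finger force on it over 1 N) and the lock block rests in the tray (origin within 70 mm and 60 mm of the tray's centre along its x and y, less than 30 mm above its underside) (all of step 3 and velocity of joint tensioner between -0.1 and 0.1 rad/s and x of block in the frame of tray between -0.07 and 0.07 m and y of block in the frame of tray between -0.06 and 0.06 m and z of block in the frame of tray below 0.03 m and linear speed of block below 0.03 m/s); the arm keeps its last pose, push and grip.
It fails at once if the lock block is dropped (falls faster than 0.9 m/s out of the fingers) (contact force between the fingers and block below 0.05 N and linear speed of block above 0.9 m/s).
It fails at once if a bystander is moved by more than 30 mm (distance of any of cone_a, cone_b, bottle, driver, ring_a, ring_b, roller_spare from where it was at the start of the episode above 0.03 m).
It also fails if it takes over 58 s, if anything falls off the work surface, if the arm or the gripper's body presses on something with over 40 N, if the wrist force passes 120 N, or if a joint passes its speed limit or range.

### The arm

A 7-joint arm with a two-finger parallel gripper is mounted at the origin on the work surface. World frame = base frame: x ahead of the robot, y to its left, z up, the work surface at z = 0. Lengths are in m, angles in rad, forces in N, time in s.
With the tool pointing down it reaches from about 0.425 to 0.925 m from the base axis. Payload 6.8 kg.
Tool frame: the origin (TCP) lies between the finger pads; the fingertips stand 17 mm ahead of it and the grasp point (between the pads) lies 2 mm behind it; z points along the fingers, x is the direction in which the jaws open and shut, and the axes are right-handed (so a half turn about z gives the same grasp; the last joint's range is limited). The gripper opens to 85 mm and grips with 20 to 120 N. Pads are 22 mm wide; open, the fingers measure 114 mm over their backs; the gripper's body (76 mm by 85 mm) begins 54 mm behind the grasp point. The pads swing forward as they close: fully open they stand 13 mm farther back than shut.
Start: joints at [1.133, 0.477, 0.022, 1.555, -0.011, 1.109, -0.083], TCP at [0.219, -0.639, 0.248] pointing down, gripper open.
Joint ranges: [-2.96, 2.96], [-0.34, 2.1], [-1.41, 1.46], [0.24, 2.44], [-1.37, 4.51], [0.17, 1.92], [-2.96, 2.96]. Speed limits (rad/s): [2.39, 2.39, 3.14, 3.14, 3.14, 3.14, 3.14].

### API

Orientations are given as a unit quaternion [w, x, y, z].
In Python, from station import readout, read_camera, get_calibration, bot, models gives the robot as it stands.
- The arm moves only by the tool carry_out, never from a script. Its argument "deltas" is a list of rows, each a list of 2 entries, a list of its own where there are three numbers: the shift along the tool's x, y, z in cm, then the turn about the tool's z in degrees. A call has 1 to 10 rows; each row is the pose to reach, as a shift and turn from the pose measured when the call began, along the tool's axes at that moment; what a row does not reach only later rows make up. A row lasts 1/8 s, in which the tool goes at most 62.5 mm and 10.7 degrees, less where a joint would pass 70% of its speed; a pose out of reach is approached as far as the arm can. A call with a gripper value outside its range is refused whole. "hand" is the opening, from 0 (shut) to 1 (fully open), set as the call begins (left out, the last holds). The fingers move at their own pace and stop on an object; "newtons" is the grip in N (left out, the last holds). Time passes only in rows, so rows that repeat a pose let the fingers close. It gives the time, the measured TCP pose, the force and the opening at its end, in the units of the state.
- readout.get_obs(): the state, without advancing time (a new reading comes with each control period).
- read_camera(name): name is "scene" or "top" or "wrist"; returns the picture (400x640x3 uint8, red, green, blue); there is no depth.
- get_calibration(name): a dict with "fov_y" (degrees; the focal length in pixels is half the picture's height over the tangent of half this angle, whatever the lens; pixels are square), "cx", "cy" (the principal point, pixels), "D" ([k1, k2, p1, p2, k3] as OpenCV has them; the pictures are not rectified), "world_from_camera" (4x4, takes a point from camera to world coordinates). Camera axes: x right, y down, z forward; pixel columns grow to the right and rows downward; lengths in m; the calibration is good to about 2 mm. A picture is of the moment at which its call begins: read the wrist's pose just before it. get_calibration takes no time and is no camera call; for the wrist camera it gives the pose at the moment of the call.
- bot.hand_in(): hands the job in, once; it reports no verdict.
Trained networks look in the newest picture that a camera, given by its name, has taken for a name from the list of things; names that differ only in an ending like _2 or _b are one class to them, and where a whole thing is asked for, a point or a joint stands for the part that bears it (a point fixed in the world has none). Each returns a list of dicts, best first, with "score" (0 to 1); they miss things now and then, are a little off and sometimes report something else, mostly with a low value. They report only what shows in the picture. A call takes as long as a camera call. They do not tell look-alikes from the thing itself.
- models.spot_in(query, camera): "centre" ([row, column] in pixels, amid what is visible of it).
The state is a dict: "t": time; "q": joint angles; "joint_vel": joint speeds; "joint_torque": joint torques, N m; "eef_pos": TCP position; "tool_rot": TCP orientation; "contact_force": force on the tool from outside, world axes, zero at the start; "torque": the same for the moment, N m; "gripper_width": opening from 0.0 (shut) to 1.0 (fully open).
Only numpy, scipy, OpenCV 4.12 (cv2) and the standard library are available. Lean on these libraries where they do the work, as an engineer would, in place of code of your own. Each camera call takes 0.05 s, during which the arm holds its last target. There are 200 camera calls.

## Working session

There is one attempt and no reset: what is moved stays moved. The work goes in short steps, Python scripts to look and compute and a tool call to move; the robot and the scene stay as the last step left them, time stands still between calls to the robot, and variables do not carry over. Pictures are saved under pics/ and viewed, about 8 in all and at most 12, crops included, and the job is handed in when it is done.

Besides the shell and the picture viewer there is one more tool, called after ">>>" by a JSON object that holds its "api" and its "payload", one argument or row to a line. carry_out: Moves the arm, as the interface text tells. Its arguments: {"type":"object","properties":{"deltas":{"type":"array"},"hand":{"type":"number"},"newtons":{"type":"number"}},"required":["deltas"]}

```bash
mkdir -p pics; python3 - <<'E'
from station import readout, read_camera, get_calibration, bot, models
import cv2
o=readout.get_obs();print({k:o[k] for k in('t','eef_pos','tool_rot','gripper_width','contact_force')})
for c in('top','scene'):
    im=read_camera(c);cv2.imwrite(f'pics/{c}0.png',im[...,::-1])
    k=get_calibration(c);print(c,k)
    for q in('unit','block','tray','idler_top','cone_a','bottle','roller_spare'):
        print(q,[( [round(v) for v in d['centre']],round(d['score'],2)) for d in models.spot_in(q,c)][:5])
E
```

```text
{'t': 0.0, 'eef_pos': array([ 0.2184198 , -0.63809178,  0.24731547]), 'tool_rot': array([-4.96511349e-04,  8.13595965e-01, -5.81429920e-01, -7.79307870e-04]), 'gripper_width': 1.0010532110933734, 'contact_force': array([ 0.66699224, -0.35644979,  1.16861596])}
top {'fov_y': 54.16988561027146, 'cx': 321.3049481901657, 'cy': 196.7302708443008, 'D': array([-0.02364339,  0.        ,  0.        ,  0.        ,  0.        ]), 'world_from_camera': array([[ 0.05809602, -0.97663221,  0.20691636,  0.29638244],
       [-0.99830263, -0.05598501,  0.01604828, -0.04482646],
       [-0.00408905, -0.20749749, -0.978227  ,  1.31205172],
       [ 0.        ,  0.        ,  0.        ,  1.        ]])}
unit [([190, 322], 0.69)]
block [([202, 258], 0.68), ([254, 318], 0.51), ([178, 264], 0.43)]
tray [([242, 407], 0.61)]
idler_top [([181, 311], 0.68)]
cone_a [([176, 195], 0.55)]
bottle [([150, 402], 0.79)]
roller_spare [([219, 290], 0.61), ([189, 323], 0.24)]
scene {'fov_y': 50.46980412432376, 'cx': 309.4641824249541, 'cy': 205.07861610029883, 'D': array([-0.05659271,  0.        ,  0.        ,  0.        ,  0.        ]), 'world_from_camera': array([[ 0.82442813,  0.39309184, -0.40718185,  1.00645922],
       [ 0.565964  , -0.57039875,  0.59525626, -0.67466906],
       [ 0.00173436, -0.72119628, -0.69272861,  0.82717332],
       [ 0.        ,  0.        ,  0.        ,  1.        ]])}
unit [([229, 323], 0.81), ([180, 310], 0.16)]
block [([182, 366], 0.79), ([204, 315], 0.76), ([167, 344], 0.72), ([188, 254], 0.57), ([275, 279], 0.57)]
tray [([269, 197], 0.88)]
idler_top [([218, 329], 0.92)]
cone_a [([166, 414], 0.96), ([209, 339], 0.69), ([144, 404], 0.62), ([373, 197], 0.42)]
bottle [([309, 299], 0.59)]
roller_spare [([181, 309], 0.57)]
```

```bash
python3 - <<'E'
import cv2
a=cv2.imread('pics/top0.png')[120:290,160:460];b=cv2.imread('pics/scene0.png')[110:350,120:480]
cv2.imwrite('pics/top1.png',cv2.resize(a,None,fx=2.6,fy=2.6,interpolation=cv2.INTER_CUBIC))
cv2.imwrite('pics/scene1.png',cv2.resize(b,None,fx=2.2,fy=2.2,interpolation=cv2.INTER_CUBIC))
E
```

```text
(no output)
```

View pics/top1.png

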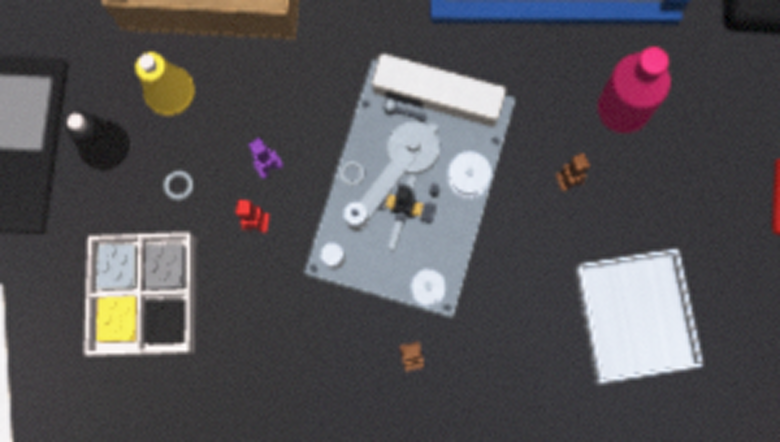

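View pics/scene1.png

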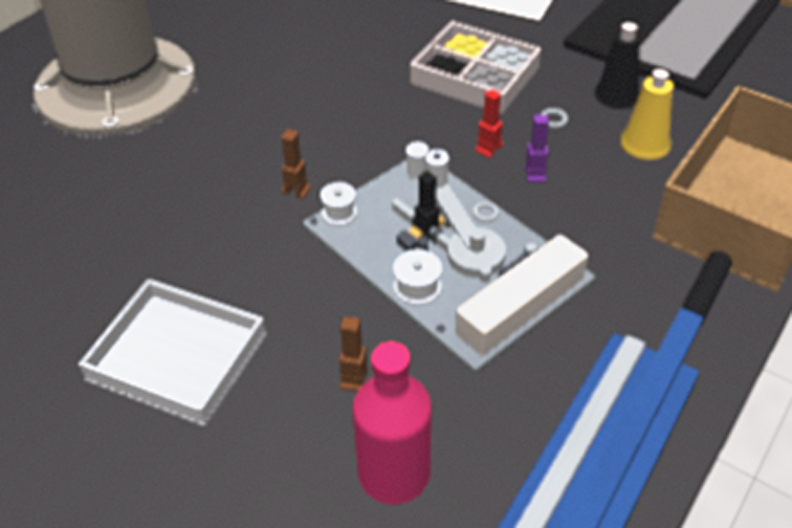

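The top crop (2.6x) shows the unit with the black block astride the rail at about pixel (row 195, col 315). Shape look-alikes are red (203,257), purple (180,262), brown (186,380) and brown (257,318), all off the unit. Only the one on the rail is black, and the scene crop confirms this. The empty tray is at (241,406) on the robot's right, and the full box is on the left.

```bash
cat > h.py <<'E'
import numpy as np, cv2
from scipy.optimize import least_squares
from station import readout, read_camera, get_calibration, models
def K(c):
    f=200/np.tan(np.radians(c['fov_y']/2)); return np.array([[f,0,c['cx']],[0,f,c['cy']],[0,0,1.]])
def proj(c,P):
    T=np.linalg.inv(c['world_from_camera']); 
    return cv2.projectPoints(np.atleast_2d(np.float64(P)),cv2.Rodrigues(T[:3,:3])[0],T[:3,3],K(c),c['D'])[0][:,0]
def onplane(c,uv,z):
    n=cv2.undistortPoints(np.float64([[uv]]),K(c),c['D'])[0,0]; T=c['world_from_camera']
    d=T[:3,:3]@np.r_[n,1]; return T[:3,3]+d*(z-T[2,3])/d[2]
def se2(p,P):
    P=np.atleast_2d(np.float64(P)); c,s=np.cos(p[2]),np.sin(p[2])
    return np.c_[p[0]+c*P[:,0]-s*P[:,1],p[1]+s*P[:,0]+c*P[:,1],P[:,2]]
def fit(obs,p0):  # obs: list (calib, local pts, pixels)
    r=lambda p:np.concatenate([(proj(c,se2(p,L))-px).ravel() for c,L,px in obs])
    s=least_squares(r,p0,loss='soft_l1'); return s.x,r(s.x).reshape(-1,2)
E
python3 - <<'E'
from h import *
t=get_calibration('top');s=get_calibration('scene')
T=lambda a:np.array(a)/2.6+[160,120]
S=lambda a:np.array(a)/2.2+[120,110]
L=np.array([[-.12,.1,.012],[-.12,-.1,.012],[.185,-.1,.012],[.06,-.07,.057],[-.095,-.06,.057]])
Ls=np.array([[-.12,-.1,.012],[.185,-.1,.012],[.185,.1,.012]])
p,r=fit([(t,L,T([[305,272],[453,316],[515,97],[469,170],[429,284]])),(s,Ls,S([[303,221],[476,368],[593,276]]))],[.6,-.05,0.])
print('unit',p,np.degrees(p[2]));print(r.round(1).tolist())
h=.03
Lt=np.array([[.075,.065,h],[.075,-.065,h],[-.075,-.065,h],[-.075,.065,h]])
q,r=fit([(t,Lt,T([[578,265],[679,250],[702,366],[600,382]])),(s,Lt,S([[206,411],[264,321],[149,281],[81,363]]))][:1],[.5,-.25,0.1])
print('tray',q,r.round(1).tolist())
print('scene tray proj crop',((proj(s,se2(q,Lt))-[120,110])*2.2).round().tolist())
a=np.radians(160); id_=[.075+.12*np.cos(a),.01+.12*np.sin(a),.082]
print('idler proj crop',((proj(t,se2(p,[id_,[0,0,.107]]))-[160,120])*2.6).round().tolist(),((proj(s,se2(p,[id_,[0,0,.107]]))-[120,110])*2.2).round().tolist())
for th in (0,.7,.8):
    a=np.radians(160)+th; print(th,se2(p,[.075+.12*np.cos(a),.01+.12*np.sin(a),.082]))
o=readout.get_obs();print(o['eef_pos'],o['tool_rot'],o['q'])
from scipy.spatial.transform import Rotation as R
print(R.from_quat(np.roll(o['tool_rot'],-1)).as_matrix().round(3))
for k,uv in dict(bottle=(653,62),ylw=(150,60),blk=(76,121)).items(): print(k,onplane(t,T(uv),.19 if k=='bottle' else .118))
for k,uv in dict(brownR=(580,165),purple=(262,148),red=(245,210),brown=(412,350),spare=(332,254)).items(): print(k,onplane(t,T(uv),.09))
E
```

```text
unit [ 0.56114831 -0.00397479 -0.2253781 ] -12.913213969714821
[[-0.7, 0.3], [-0.2, 0.1], [-0.0, -0.2], [0.2, -0.1], [-0.4, 0.1], [-0.8, 0.4], [-0.3, 0.6], [1.0, -0.3]]
tray [ 0.4349564  -0.3094411   0.20648886] [[0.1, -0.3], [-0.2, -0.3], [0.1, 0.3], [-0.0, 0.2]]
scene tray proj crop [[261.0, 319.0], [198.0, 411.0], [77.0, 363.0], [147.0, 279.0]]
idler proj crop [[355.0, 212.0], [403.0, 191.0]] [[436.0, 157.0], [427.0, 176.0]]
0 [[0.53574693 0.05421585 0.082     ]]
0.7 [[ 0.5174309  -0.02601548  0.082     ]]
0.8 [[ 0.51952589 -0.03782612  0.082     ]]
[ 0.21859719 -0.63863825  0.24829956] [-5.40578316e-06  8.13566672e-01 -5.81471642e-01  1.36543366e-05] [ 1.13291991  0.477005    0.02240513  1.55541203 -0.01151375  1.10928638
 -0.08312098]
[[ 0.324 -0.946  0.   ]
 [-0.946 -0.324 -0.   ]
 [ 0.    -0.    -1.   ]]
bottle [ 0.71234298 -0.2879889   0.19      ]
ylw [0.70642725 0.31868305 0.118     ]
blk [0.62305417 0.40069668 0.118     ]
brownR [ 0.609813   -0.22065891  0.09      ]
purple [0.6090257 0.1744275 0.09     ]
red [0.52946425 0.18819646 0.09      ]
brown [ 0.37131792 -0.02663417  0.09      ]
spare [0.48118838 0.07733955 0.09      ]
```

>>> {"api": "carry_out", "payload": {
  "deltas": [
    [[-5, -5.3, 0.5], -8],
    [[-10, -10.6, 1], -16],
    [[-15, -15.9, 1.5], -24],
    [[-20, -21.2, 2], -32],
    [[-25, -26.5, 2.5], -40],
    [[-30, -31.8, 3], -48],
    [[-35, -37.1, 3.5], -54],
    [[-40, -42.4, 4], -58.2],
    [[-45, -48, 4.5], -58.2],
    [[-49, -53, 4.8], -58.2]
  ],
  "hand": 1.0
}}

```text
t: 2.05
eef_pos: [0.5129, -0.087, 0.2064]
tool_rot: [0.0, 0.994, -0.113, 0.0]
contact_force: [1.4, -1.3, -0.7]
gripper_width: 1.0
```

>>> {"api": "carry_out", "payload": {
  "deltas": [
    [[0, 0, 0], 0],
    [[0, 0, 0], 0]
  ]
}}

```text
t: 2.3
eef_pos: [0.5127, -0.0873, 0.2063]
tool_rot: [0.0, 0.994, -0.112, 0.0]
contact_force: [0.0, -0.9, -0.4]
gripper_width: 1.002
```

>>> {"api": "carry_out", "payload": {
  "deltas": [
    [[1.4, -4.6, 0.3], 0],
    [[2.9, -9.2, 0.6], 0],
    [[2.9, -9.2, 0.6], 0],
    [[2.9, -9.2, 0.6], 0],
    [[2.9, -9.2, 0.6], 0]
  ]
}}

```text
t: 2.92
eef_pos: [0.5609, -0.0066, 0.2002]
tool_rot: [0.001, 0.993, -0.114, 0.0]
contact_force: [1.1, -0.4, 0.4]
gripper_width: 0.999
```

```bash
python3 - <<'E'
from h import *
o=readout.get_obs();c=get_calibration('wrist');im=read_camera('wrist')
print(o['eef_pos'],o['tool_rot'])
p=[.56115,-.00397,-.22538]
L=[[0,0,.107],[-.009,-.008,.107],[.009,-.008,.107],[.009,.008,.107],[-.009,.008,.107],[-.0378,.051,.082],[.06,-.07,.057],[-.095,-.06,.057],[0,0,.057]]
P=proj(c,se2(p,L));print(P.round(1).tolist())
v=im.copy()
for u in P: cv2.circle(v,tuple(int(x) for x in u),3,(255,0,0),-1)
cv2.imwrite('pics/w1.png',v[...,::-1])
print(models.spot_in('block','wrist')[:3],models.spot_in('idler_top','wrist')[:3])
E
```

```text
[ 0.56093098 -0.0065954   0.2002079 ] [ 1.09599257e-03  9.93465181e-01 -1.14130315e-01  6.12152863e-05]
[[324.0, 209.5], [310.4, 221.1], [337.7, 221.0], [337.8, 197.7], [310.0, 197.8], [268.4, 127.2], [395.2, 270.4], [211.4, 260.0], [324.2, 190.5]]
[{'centre': [193.6, 328.2], 'score': 0.74}, {'centre': [357.5, 416.1], 'score': 0.72}] [{'centre': [151.7, 379.3], 'score': 0.77}]
```

View pics/w1.png

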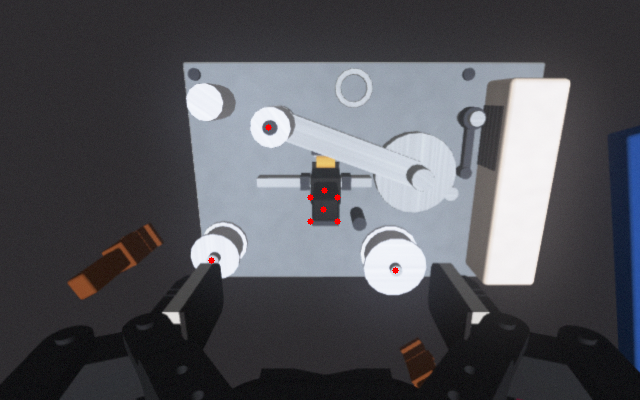

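The wrist view shows the projected points sitting within about 1 px of the grip top (324,209), the idler (268,127) and the pulleys, so I'm going down.

>>> {"api": "carry_out", "payload": {
  "deltas": [
    [[0, -0.25, 3], 0],
    [[0, -0.25, 6], 0],
    [[0, -0.25, 9], 0],
    [[0, -0.25, 11], 0],
    [[0, -0.25, 11], 0],
    [[0, -0.25, 11], 0]
  ]
}}

```text
t: 3.82
eef_pos: [0.5626, -0.0031, 0.0913]
tool_rot: [0.001, 0.994, -0.113, 0.001]
contact_force: [-0.3, 0.3, -0.1]
gripper_width: 1.002
```

>>> {"api": "carry_out", "payload": {
  "deltas": [
    [[0, 0, 0], 0],
    [[0, 0, 0], 0],
    [[0, 0, 0], 0],
    [[0, 0, 0], 0],
    [[0, 0, 0], 0],
    [[0, 0, 0], 0],
    [[0, 0, 0], 0],
    [[0, 0, 0], 0]
  ],
  "hand": 0.0,
  "newtons": 60
}}

```text
t: 4.82
eef_pos: [0.5629, -0.0031, 0.0916]
tool_rot: [0.001, 0.994, -0.113, 0.001]
contact_force: [0.3, 0.1, 5.4]
gripper_width: 0.199
```

>>> {"api": "carry_out", "payload": {
  "deltas": [
    [[0, 0, -0.4], 0],
    [[0, 0, -0.8], 0],
    [[0, 0, -1.2], 0],
    [[0, 0, -1.6], 0],
    [[0, 0, -2.2], 0],
    [[0, 0, -3], 0],
    [[0, 0, -5], 0],
    [[0, 0, -7], 0],
    [[0, 0, -9], 0],
    [[0, 0, -9], 0]
  ]
}}

```text
t: 6.08
eef_pos: [0.5638, -0.0028, 0.1833]
tool_rot: [0.0, 0.994, -0.114, 0.003]
contact_force: [-0.0, -0.3, -1.0]
gripper_width: 0.197
```

```bash
python3 - <<'E'
from h import *
o=readout.get_obs();print(o['t'],o['eef_pos'],o['gripper_width'],o['contact_force'])
a=read_camera('wrist');b=read_camera('scene')
v=np.hstack([a[150:400,170:490],b[120:320,180:436][:200]if 0 else cv2.resize(b[130:330,150:406],(320,250))])
cv2.imwrite('pics/w2.png',v[...,::-1])
x=se2([.43496,-.30944,0.20649],[0,0,0])[0]-o['eef_pos'];R=lambda:0
from scipy.spatial.transform import Rotation as Ro
M=Ro.from_quat(np.roll(o['tool_rot'],-1)).as_matrix();print('to tray centre, tool cm',M.T@x*100)
E
```

```text
6.075 [ 0.56378764 -0.00284185  0.18334619] 0.19660581793115012 [-6.12279501e-04 -2.59449641e-01 -1.04468317e+00]
to tray centre, tool cm [-5.74545288 32.7746544  18.30191143]
```

View pics/w2.png

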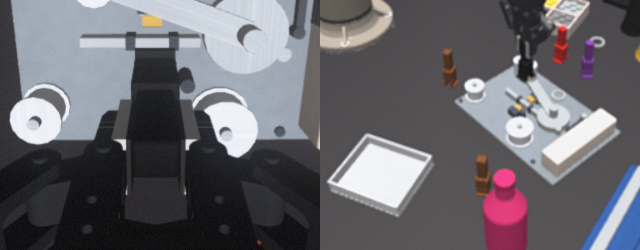

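The block is held, with the black body below the fingers and the rail empty. I'm carrying it to the tray.

>>> {"api": "carry_out", "payload": {
  "deltas": [
    [[-0.8, 4.5, 0], 0],
    [[-1.7, 9.5, 0], 0],
    [[-2.6, 15, 0], 0],
    [[-3.5, 20, 0], 0],
    [[-4.4, 25, 0], 0],
    [[-5.2, 30, 0], 0],
    [[-5.7, 32.8, 0], 0],
    [[-5.7, 32.8, 0], 0],
    [[-5.7, 32.8, 3], 0],
    [[-5.7, 32.8, 5], 0]
  ]
}}

```text
t: 7.42
eef_pos: [0.4329, -0.3082, 0.1299]
tool_rot: [-0.0, 0.994, -0.113, 0.001]
contact_force: [-0.3, 0.3, -0.5]
gripper_width: 0.2
```

>>> {"api": "carry_out", "payload": {
  "deltas": [
    [[0, 0, 0], 0],
    [[0, 0, 0], 0]
  ]
}}

```text
t: 7.68
eef_pos: [0.4335, -0.3073, 0.1301]
tool_rot: [-0.0, 0.994, -0.112, 0.001]
contact_force: [0.2, -0.3, -1.0]
gripper_width: 0.194
```

>>> {"api": "carry_out", "payload": {
  "deltas": [
    [[0, 0, 1.5], 0],
    [[0, 0, 3], 0],
    [[0, 0, 3.7], 0],
    [[0, 0, 4], 0],
    [[0, 0, 4.2], 0],
    [[0, 0, 4.3], 0],
    [[0, 0, 4.4], 0]
  ]
}}

```text
t: 8.55
eef_pos: [0.4338, -0.3074, 0.0863]
tool_rot: [-0.0, 0.994, -0.112, 0.001]
contact_force: [-0.2, 0.1, -0.1]
gripper_width: 0.198
```

>>> {"api": "carry_out", "payload": {
  "deltas": [
    [[0, 0, 0.1], 0],
    [[0, 0, 0.2], 0],
    [[0, 0, 0.3], 0],
    [[0, 0, 0.3], 0]
  ]
}}

```text
t: 9.05
eef_pos: [0.4338, -0.3074, 0.0836]
tool_rot: [-0.0, 0.994, -0.112, 0.001]
contact_force: [-0.5, 0.3, 4.2]
gripper_width: 0.203
```

>>> {"api": "carry_out", "payload": {
  "deltas": [
    [[0, 0, 0], 0],
    [[0, 0, 0], 0],
    [[0, 0, 0], 0],
    [[0, 0, 0], 0],
    [[0, 0, 0], 0],
    [[0, 0, 0], 0]
  ],
  "hand": 0.8
}}

```text
t: 9.8
eef_pos: [0.4338, -0.3074, 0.0836]
tool_rot: [-0.0, 0.994, -0.112, 0.001]
contact_force: [0.2, 0.1, -0.3]
gripper_width: 0.799
```

>>> {"api": "carry_out", "payload": {
  "deltas": [
    [[0, 0, -1], 0],
    [[0, 0, -3], 0],
    [[0, 0, -6], 0],
    [[0, 0, -9], 0],
    [[0, 0, -11], 0],
    [[0, 0, -11], 0]
  ]
}}

```text
t: 10.55
eef_pos: [0.4347, -0.308, 0.1957]
tool_rot: [0.001, 0.994, -0.112, 0.003]
contact_force: [1.0, 0.3, -1.1]
gripper_width: 0.803
```

```bash
python3 - <<'E'
from h import *
o=readout.get_obs();print(o['t'],o['eef_pos'],o['gripper_width'],o['contact_force'],o['q'])
a=read_camera('wrist');b=read_camera('top')
v=np.hstack([a,cv2.resize(b[150:290,240:450],(600,400))])
cv2.imwrite('pics/w3.png',cv2.resize(v,None,fx=.64,fy=.64,interpolation=cv2.INTER_AREA)[...,::-1])
E
```

```text
10.55 [ 0.43467316 -0.30800399  0.19567353] 0.8032966741163202 [ 0.97977811  0.28532991 -1.05080721] [ 0.81018558  0.32797349 -0.37508984  1.93206911  0.15076205  0.90272766
  0.13553061]
```

View pics/w3.png

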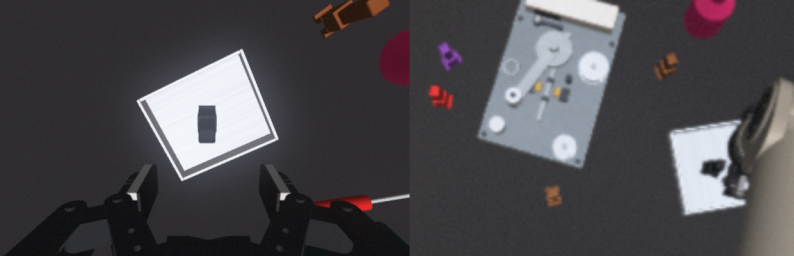

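The block stands upright near the tray centre: wrist crop (207,123), tray from about (138,50) to (277,180). The arm is at rest and the rail is clear. Next I go above the idler with the jaw axis along its tangent.

>>> {"api": "carry_out", "payload": {
  "deltas": [
    [[0.2, -5, 0], -9],
    [[0.5, -10, 0], -18],
    [[0.7, -15, 0], -27],
    [[1, -20, 0], -36],
    [[1.2, -25, 0], -45],
    [[1.5, -30, 0], -54],
    [[1.7, -35, 0], -62],
    [[1.8, -37.6, 1], -70],
    [[1.8, -37.6, 1.5], -70],
    [[1.8, -37.6, 1.5], -70]
  ]
}}

```text
t: 11.9
eef_pos: [0.5337, 0.0539, 0.1773]
tool_rot: [0.0, 0.879, 0.477, -0.001]
contact_force: [0.1, 0.8, 0.9]
gripper_width: 0.8
```

```bash
python3 - <<'E'
from h import *
from scipy.spatial.transform import Rotation as Ro
o=readout.get_obs();c=get_calibration('wrist');im=read_camera('wrist')
M=Ro.from_quat(np.roll(o['tool_rot'],-1)).as_matrix()
print(o['t'],o['eef_pos'],M.round(3).tolist(),o['q'])
p=[.56115,-.00397,-.22538]
a=np.radians(160)
ctr=lambda th:se2(p,[.075+.12*np.cos(a+th),.01+.12*np.sin(a+th),.082])[0]
t=np.linspace(0,6.28,40)
ring=ctr(0)+np.c_[.014*np.cos(t),.014*np.sin(t),0*t]
print('centre px',proj(c,ctr(0)),'tool cm to idler',M.T@(ctr(0)-o['eef_pos'])*100,'yaw',np.degrees(np.arctan2(M[1,0],M[0,0])))
v=im.copy()
cv2.polylines(v,[proj(c,ring).astype(np.int32)],True,(255,0,0),1)
cv2.imwrite('pics/w4.png',v[...,::-1])
print(models.spot_in('idler_top','wrist')[:3])
E
```

```text
11.9 [0.53374816 0.05386288 0.17729028] [[0.545, 0.838, -0.001], [0.838, -0.545, -0.001], [-0.001, -0.0, -1.0]] [ 0.37082918  0.43039867 -0.73494768  1.91720391  0.35744898  0.92913363
  0.45727712]
centre px [[328.50923851 215.0821184 ]] tool cm to idler [0.15249856 0.15246897 9.52875521] yaw 56.978114196776396
[{'centre': [296.6, 330.8], 'score': 0.73}]
```

View pics/w4.png

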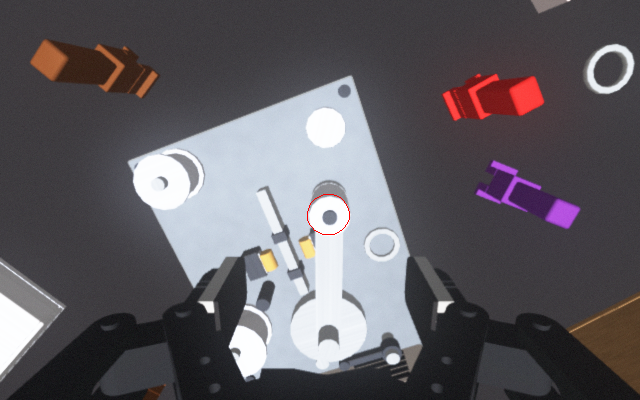

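The red ring overlays the idler top at (328,215). I'm descending and pinching.

>>> {"api": "carry_out", "payload": {
  "deltas": [
    [[0.15, 0.15, 3], 0],
    [[0.15, 0.15, 6], 0],
    [[0.15, 0.15, 8], 0],
    [[0.15, 0.15, 9.3], 0],
    [[0.15, 0.15, 9.3], 0],
    [[0.15, 0.15, 9.3], 0]
  ]
}}

```text
t: 12.75
eef_pos: [0.5372, 0.0541, 0.086]
tool_rot: [0.001, 0.879, 0.477, 0.001]
contact_force: [-0.6, -0.5, -0.5]
gripper_width: 0.8
```

>>> {"api": "carry_out", "payload": {
  "deltas": [
    [[0, 0, 0], 0],
    [[0, 0, 0], 0],
    [[0, 0, 0], 0],
    [[0, 0, 0], 0],
    [[0, 0, 0], 0],
    [[0, 0, 0], 0]
  ],
  "hand": 0.0,
  "newtons": 60
}}

```text
t: 13.5
eef_pos: [0.5377, 0.0544, 0.0868]
tool_rot: [0.001, 0.879, 0.477, 0.001]
contact_force: [-1.2, -0.2, 5.3]
gripper_width: 0.299
```

```bash
cat > arc.py <<'E'
from h import *
import sys
from scipy.spatial.transform import Rotation as Ro
o=readout.get_obs();M=Ro.from_quat(np.roll(o['tool_rot'],-1)).as_matrix()
piv=se2([.56115,-.00397,-.22538],[.075,.01,0])[0];e=o['eef_pos']
d=(e-piv)[:2];th=np.arctan2(d[1],d[0])+.22538-np.radians(160);th=(th+np.pi)%(2*np.pi)-np.pi
print(o['t'],e,'r',np.hypot(*d),'theta',th,'yaw-th',np.degrees(np.arctan2(M[1,0],M[0,0])-th),o['gripper_width'],o['contact_force'])
for k in np.linspace(th,float(sys.argv[1]),11)[1:]:
    a=np.radians(160)+k-.22538; w=np.r_[piv[:2]+.12*np.array([np.cos(a),np.sin(a)]),e[2]]-e
    print(round(k,3),(M.T@w*100).round(2),'turn',round(-np.degrees(k-th),1))
E
python3 arc.py 0.8
```

```text
13.5 [0.53766213 0.05435607 0.08681046] r 0.11847288893565315 theta -0.009735076663951236 yaw-th 57.49712602670681 0.29939334435180126 [-1.1971991  -0.22154379  5.27260614]
0.071 [-0.97 -0.12 -0.  ] turn -4.6
0.152 [-1.93 -0.01 -0.  ] turn -9.3
0.233 [-2.89  0.18 -0.  ] turn -13.9
0.314 [-3.82  0.44 -0.  ] turn -18.6
0.395 [-4.73  0.78 -0.  ] turn -23.2
0.476 [-5.61  1.2  -0.  ] turn -27.8
0.557 [-6.46  1.68 -0.  ] turn -32.5
0.638 [-7.26  2.23 -0.  ] turn -37.1
0.719 [-8.01  2.84 -0.  ] turn -41.8
0.8 [-8.71  3.51  0.  ] turn -46.4
```

>>> {"api": "carry_out", "payload": {
  "deltas": [
    [[-0.5, -0.05, 0], -2.3],
    [[-1.0, -0.05, 0], -4.6],
    [[-1.5, 0, 0], -7],
    [[-1.95, 0.05, 0], -9.3],
    [[-2.45, 0.15, 0], -11.6],
    [[-2.9, 0.25, 0], -13.9],
    [[-3.4, 0.4, 0], -16.3],
    [[-3.8, 0.5, 0], -18.6],
    [[-3.8, 0.5, 0], -18.6]
  ]
}}

```text
t: 14.62
eef_pos: [0.5225, 0.0208, 0.087]
tool_rot: [0.001, 0.791, 0.612, 0.003]
contact_force: [4.5, 2.7, -6.2]
gripper_width: 0.295
```

```bash
python3 arc.py 0.8
```

```text
14.625 [0.52252187 0.02082778 0.08704967] r 0.11832260519769726 theta 0.302243375046487 yaw-th 58.1934750871086 0.29534162461448793 [ 4.51233976  2.70168946 -6.17434002]
0.352 [-0.59 -0.16 -0.  ] turn -2.9
0.402 [-1.19 -0.13 -0.01] turn -5.7
0.452 [-1.78 -0.07 -0.01] turn -8.6
0.501 [-2.37  0.02 -0.01] turn -11.4
0.551 [-2.96  0.14 -0.01] turn -14.3
0.601 [-3.54  0.3  -0.01] turn -17.1
0.651 [-4.11  0.47 -0.01] turn -20.0
0.7 [-4.67  0.68 -0.01] turn -22.8
0.75 [-5.22  0.92 -0.01] turn -25.7
0.8 [-5.75  1.18 -0.01] turn -28.5
```

>>> {"api": "carry_out", "payload": {
  "deltas": [
    [[-0.6, -0.1, 0], -2.9],
    [[-1.2, -0.05, 0], -5.7],
    [[-1.8, 0, 0], -8.6],
    [[-2.4, 0.1, 0], -11.4],
    [[-3.0, 0.2, 0], -14.3],
    [[-3.55, 0.35, 0], -17.1],
    [[-4.1, 0.55, 0], -20],
    [[-4.65, 0.75, 0], -22.8],
    [[-5.2, 0.95, 0], -25.7],
    [[-5.2, 0.95, 0], -25.7]
  ]
}}

```text
t: 15.88
eef_pos: [0.52, -0.0306, 0.0871]
tool_rot: [0.002, 0.635, 0.772, 0.005]
contact_force: [3.8, 4.4, -6.8]
gripper_width: 0.294
```

```bash
python3 arc.py 0.8
```

```text
15.875 [ 0.51998596 -0.03057769  0.08708858] r 0.11813823529428089 theta 0.7410726343360086 yaw-th 58.67771720668424 0.2941085957172903 [ 3.76758462  4.43757313 -6.7890367 ]
0.747 [-0.07 -0.19 -0.  ] turn -0.3
0.753 [-0.14 -0.19 -0.  ] turn -0.7
0.759 [-0.21 -0.19 -0.  ] turn -1.0
0.765 [-0.28 -0.19 -0.  ] turn -1.4
0.771 [-0.35 -0.19 -0.  ] turn -1.7
0.776 [-0.42 -0.19 -0.  ] turn -2.0
0.782 [-0.49 -0.19 -0.  ] turn -2.4
0.788 [-0.56 -0.19 -0.  ] turn -2.7
0.794 [-0.63 -0.19 -0.  ] turn -3.0
0.8 [-0.7  -0.18 -0.  ] turn -3.4
```

>>> {"api": "carry_out", "payload": {
  "deltas": [
    [[-0.3, 0, 0], -1.5],
    [[-0.6, 0, 0], -3],
    [[-0.75, 0, 0], -3.4],
    [[-0.75, 0, 0], -3.4],
    [[-0.75, 0, 0], -3.4]
  ]
}}

```text
t: 16.5
eef_pos: [0.5213, -0.0369, 0.087]
tool_rot: [0.001, 0.612, 0.791, 0.006]
contact_force: [-0.1, 6.2, -2.8]
gripper_width: 0.298
```

```bash
python3 arc.py 0.8 | head -1; python3 - <<'E'
from h import *
a=read_camera('wrist');b=read_camera('scene')
v=np.hstack([a[:,100:540],cv2.resize(b[150:300,170:385],(573,400),interpolation=cv2.INTER_CUBIC)])
cv2.imwrite('pics/w5.png',cv2.resize(v,None,fx=.78,fy=.78,interpolation=cv2.INTER_AREA)[...,::-1])
E
```

```text
16.5 [ 0.52129119 -0.03694618  0.08703243] r 0.1180861905739687 theta 0.7961175891668066 yaw-th 58.94308706611655 0.2983316901708332 [-0.14110537  6.16584852 -2.83429195]
```

View pics/w5.png

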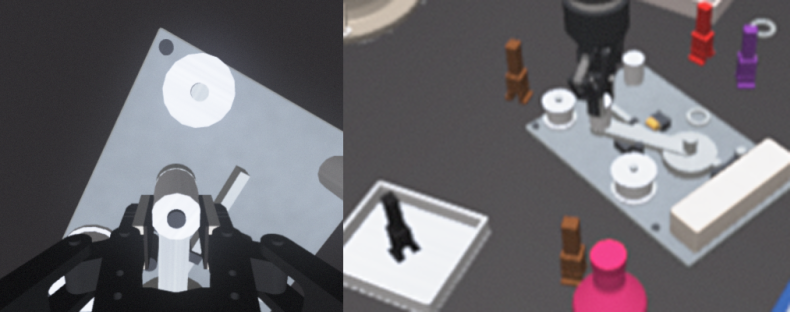

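The roller (wrist crop (177,218)) sits between the pads with the arm bar behind it. The encoder-derived angle is about 0.80, and the block stands in the tray. I'm handing in.

```bash
python3 arc.py 0.8 | head -1; python3 -c "
from station import bot;print(bot.hand_in())"; python3 arc.py 0.8 | head -1
```

```text
16.6 [ 0.52127323 -0.03695116  0.0869955 ] r 0.11810480793566908 theta 0.7961252837844697 yaw-th 58.94407954782844 0.2971834340134027 [ 0.19493446  5.91415629 -3.40464128]
the job is handed in; nothing more can be done
None
the job is handed in; nothing more can be done
```

I pulled the black lock block straight up off its rail and stood it upright near the centre of the tray, released only once it touched the floor. Then I pinched the idler roller and swung the tensioner arm past the click to its stop. I handed in at about 16.6 s, still holding it there.

**Last checks:**
- **Tensioner:** the angle from the tool position was about 0.796 rad, and it did not change over the final readings.
- **Grip:** the jaws stopped at about 0.30 of their opening, on the roller. The last picture shows it between the pads.
- **Block and bystanders:** the block is upright in the tray. The other things I could see in the pictures looked unmoved, but I did not measure them.

**Checks that disagreed:**
- The wrist force along the push was about 6 N, below the 11–13 N expected at the stop. It had settled at about the same level by then, and the reading already carried offsets of up to about 5 N from the gripping itself.
- The tool's radius from the pivot read 118 mm instead of 120 mm, which is within calibration error.

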